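Heft three tea tins and hold up the full one

ROBOT

A 6-joint arm with a two-finger parallel gripper is mounted at the origin on a cart in front of the work surface, level with it; the furniture and walls round the work are solid. World frame = base frame: x ahead of the robot, y to its left, z up, the work surface at z = 0. Lengths are in mm, angles in rad, forces in N, time in s.
With the tool pointing down it reaches from about 350 to 775 mm from the base axis. Payload 7.3 kg.
Tool frame: the origin (TCP) lies on the centre line of the jaws, within the pads' length; the fingertips stand finger_overhang ahead of it and the grasp point (between the pads) lies 8 mm behind it (finger_overhang is the distance from the TCP to the fingertips, in mm); z points along the fingers, y is the line along which they close (so a half turn about z gives the same grasp; the last joint's range is limited). The gripper opens to 92 mm and grips with 3 to 60 N. Pads are 19 mm wide; open, the fingers measure 130 mm over their backs; the gripper's body (75 mm by 190 mm) begins 47 mm behind the grasp point.
Start: joints at [-1.33, 0.342, 1.524, -0, 1.275, -0.146], TCP at [198.068, -486.226, 207.241] pointing down, gripper open.
Joint ranges: [-2.53, 2.53], [-0.77, 2.02], [0.04, 2.7], [-1, 4.14], [0.28, 2.66], [-3.11, 3.11]. Speed limits (rad/s): [2.57, 2.57, 3.14, 3.14, 3.14, 3.14].

INTERFACE

Orientations are given as [roll, pitch, yaw] about the fixed x, y, z axes, in that order (R = Rz(yaw) Ry(pitch) Rx(roll)).
In Python, from plant import get_obs, capture, close_job, finger_overhang gives the robot as it stands.
- The arm moves only by the shell command python3 -m inch 'ROWS'. ROWS is JSON, one flat list of numbers, 7 for each row, row after row: the turn, a rotation vector about the tool's x, y, z scaled (see below), then the shift along the tool's x, y, z scaled (see below), then the closure, from -1 (fully open) to 1 (shut). In form: [ax, ay, az, tx, ty, tz, gripper, ax, ay, az, tx, ty, tz, gripper, ...]. A call has 1 to 10 rows; each row shifts and turns the commanded pose from where the row before left it, along the tool's axes as they then stand; what a row does not reach is not made up. The controller multiplies each number of a shift by 0.8 m and each number of a turn by 1.5 rad. A row lasts 1/12 s, in which the tool goes at most 41.7 mm and 7.16 degrees, less where a joint would pass 70% of its speed; a pose out of reach is approached as far as the arm can. A call with a number of a shift or a turn outside -1 to 1 is refused whole. A call with a gripper value outside its range is refused whole. The fingers move at their own pace and stop on an object; the grip force is fixed at half the most. Time passes only in rows, so rows that do not move let the fingers close. It gives the time, the measured TCP pose, the force, the opening and the grip force at its end, in the units of the state.
- get_obs(): the state, without advancing time (a new reading comes with each control period).
- capture(name): name is "scene" or "top" or "wrist"; returns a dict with "image" (420x560x3 uint8, red, green, blue), "mtx" (3x3 intrinsics, pixels), "distortion" ([k1, k2, p1, p2, k3] as OpenCV has them; the pictures are not rectified), "pose" (4x4, takes a point from camera to world coordinates). Camera axes: x right, y up, looking along -z (the intrinsics and any distortion apply to the point x, -y, -z); pixel columns grow to the right and rows downward; lengths in mm; the calibration is good to about 2 mm. A picture is of the moment at which its call begins. There is no depth.
- close_job(): hands the job in; it is judged then, once.
The state is a dict: "time": time; "joint_positions": joint angles; "dq": joint speeds; "tau": joint torques, N m; "tool_pos": TCP position; "tcp_rot": TCP orientation; "contact_force": force on the tool from outside, world axes, zero at the start; "moment": the same for the moment, N m; "grip_width": finger opening in mm; "finger_force": force on a finger pad.
Only numpy, scipy, OpenCV 4.12 (cv2) and the standard library are available. Lean on these libraries where they do the work, as an engineer would, in place of code of your own. Each camera call takes 0.05 s, during which the arm holds its last target. There are 200 camera calls.

TASK

Three identical closed tea tins stand in the recesses of a wooden stand, and only one of them is still full: find it by feel. Heft them one at a time from left to right, lifting each right out of its recess by a few centimetres and lowering it, without dropping it, back down to the bottom of its own recess before you take the next. Finish holding the heaviest one still and upright above the stand, raised about 12 cm, with the other two seated in their own recesses and the gripper still holding when the program ends (if the last tin proves the heaviest, just keep hold of it); keep the tins upright throughout and leave the mug, jar, glass, spoon and bowl where they are.

Things in the scene. Friction and masses are not known exactly. Their poses are not given: they have to be found in the camera images.
- tea_stand: Wooden tea stand, fixed: block 92 x 330 x 34 mm with three square recesses in a row along its y, 105 mm apart. Origin: centre of its underside, on the table; x to the back, y to the left, z up. Recess centres at y = +105 (left), 0, -105 mm (right), x = 0; each 68 x 68 mm (about 3 mm play round a tin), 22 mm deep, floor 12 mm above the table.
- tin_left_center (a point): Centre, half-way up, of the left (+y) of three identical closed dark green square tea tins: body 63 mm along x, 62 mm along y; 113 mm tall, underside and top 56.5 mm from here. The top 7 mm is the fixed lid, 64 mm across y, with a 5 mm lip at -x. z up, y along the row to the left. Grip across y on the flat sides, 20 to 35 mm below the top.
- tin_middle_center (a point): Centre, half-way up, of the middle tea tin, the same in all sizes and axes as the left one. Of the three tins the full one weighs 0.55 to 0.65 kg, the other two, partly used, 0.19 to 0.35 kg; which is full differs from start to start and cannot be seen. (A fourth such tin, among the jars far to the left, is not in the stand and is no part of the job.)
- tin_right_center (a point): Centre, half-way up, of the right (-y) tea tin, the same in all sizes and axes as the left one. What is left in each tin is a firm block, which may shift by 3 mm inside.
- orange_mug: Bystander: orange mug, 81 mm wide, 101 mm tall, close behind the stand (another like it stands farther back to the left, fixed); origin at the centre of its underside.
- honey_jar: Bystander: round glass jar with a black lid, 63 mm wide, 94 mm tall, to the right of the stand; origin at the centre of its underside.
- drinking_glass: Bystander: clear drinking glass, 76 mm wide, 86 mm tall, to the left of the stand; origin at the centre of its underside.
- small_spoon: Bystander: steel teaspoon 138 mm long lying on the table right of the jar; origin at its middle, on its underside.
- white_bowl: Bystander: plain pale bowl, 124 mm wide, 62 mm tall, farther right; origin at the centre of its underside.
Mind the look-alikes: they are no part of the job. What is shaped like the part that bears tin_left_center but pink is not meant.

How it is judged (in metres and radians):
On the way, in this order (a step that is already met when the one before it is completed fails the run):
1. the left tin is lifted at least 3 cm, out of its recess, held by the fingers (z of tin_left_center in the frame of tea_stand above 0.0985 m and contact force between the fingers and tin_left above 2 N and contact force between tin_left and tea_stand below 0.1 N), for 0.3 s.
2. the left tin is back in its recess and the middle tin is lifted at least 3 cm (z of tin_left_center in the frame of tea_stand between 0.064 and 0.073 m and angle between tin_left_center's own z axis and vertical below 0.06 rad and y of tin_left_center in the frame of tea_stand between 0.095 and 0.115 m and x of tin_left_center in the frame of tea_stand between -0.01 and 0.01 m and z of tin_middle_center in the frame of tea_stand above 0.0985 m and contact force between the fingers and tin_middle above 2 N and contact force between tin_middle and tea_stand below 0.1 N), for 0.3 s.
3. the left and middle tins are in their recesses and the right tin is lifted at least 3 cm (z of tin_left_center in the frame of tea_stand between 0.064 and 0.073 m and angle between each of tin_left_center, tin_middle_center's own z axis and vertical below 0.06 rad and y of tin_left_center in the frame of tea_stand between 0.095 and 0.115 m and x of tin_left_center in the frame of tea_stand between -0.01 and 0.01 m and z of tin_middle_center in the frame of tea_stand between 0.064 and 0.073 m and y of tin_middle_center in the frame of tea_stand between -0.01 and 0.01 m and x of tin_middle_center in the frame of tea_stand between -0.01 and 0.01 m and z of tin_right_center in the frame of tea_stand above 0.0985 m and contact force between the fingers and tin_right above 2 N and contact force between tin_right and tea_stand below 0.1 N), for 0.3 s.
At the end, for the whole second after the job is handed in: The full tin is held by the fingers 8 cm or more above its seat, within 25 cm of the stand's centre, upright within 0.15 rad, under 4 cm/s, touching no other tin or the stand; the two lighter ones (each pressing on the stand under 4.4 N) sit in their own recesses within 4.5 mm, let go, at rest (((z of tin_left_center in the frame of tea_stand above 0.1485 m and contact force between the fingers and tin_left above 2 N and contact force between tin_left and tea_stand below 0.1 N and angle between tin_left_center's own z axis and vertical below 0.15 rad and linear speed of tin_left below 0.04 m/s and horizontal distance between tin_left_center and tea_stand below 0.25 m and (z of tin_middle_center in the frame of tea_stand between 0.064 and 0.073 m and angle between tin_middle_center's own z axis and vertical below 0.06 rad and y of tin_middle_center in the frame of tea_stand between -0.01 and 0.01 m and x of tin_middle_center in the frame of tea_stand between -0.01 and 0.01 m) and contact force between the fingers and tin_middle below 0.2 N and contact force between tin_left and tin_middle below 0.1 N and contact force between each of tin_middle, tin_right and tea_stand below 4.4 N and linear speed of each of tin_middle, tin_right below 0.02 m/s and (z of tin_right_center in the frame of tea_stand between 0.064 and 0.073 m and angle between tin_right_center's own z axis and vertical below 0.06 rad and y of tin_right_center in the frame of tea_stand between -0.115 and -0.095 m and x of tin_right_center in the frame of tea_stand between -0.01 and 0.01 m) and contact force between the fingers and tin_right below 0.2 N and contact force between tin_left and tin_right below 0.1 N) or (z of tin_middle_center in the frame of tea_stand above 0.1485 m and contact force between the fingers and tin_middle above 2 N and contact force between tin_middle and tea_stand below 0.1 N and angle between tin_middle_center's own z axis and vertical below 0.15 rad and linear speed of tin_middle below 0.04 m/s and horizontal distance between tin_middle_center and tea_stand below 0.25 m and (z of tin_left_center in the frame of tea_stand between 0.064 and 0.073 m and angle between tin_left_center's own z axis and vertical below 0.06 rad and y of tin_left_center in the frame of tea_stand between 0.095 and 0.115 m and x of tin_left_center in the frame of tea_stand between -0.01 and 0.01 m) and contact force between the fingers and tin_left below 0.2 N and contact force between tin_middle and tin_left below 0.1 N and contact force between each of tin_left, tin_right and tea_stand below 4.4 N and linear speed of each of tin_left, tin_right below 0.02 m/s and (z of tin_right_center in the frame of tea_stand between 0.064 and 0.073 m and angle between tin_right_center's own z axis and vertical below 0.06 rad and y of tin_right_center in the frame of tea_stand between -0.115 and -0.095 m and x of tin_right_center in the frame of tea_stand between -0.01 and 0.01 m) and contact force between the fingers and tin_right below 0.2 N and contact force between tin_middle and tin_right below 0.1 N) or (z of tin_right_center in the frame of tea_stand above 0.1485 m and contact force between the fingers and tin_right above 2 N and contact force between tin_right and tea_stand below 0.1 N and angle between tin_right_center's own z axis and vertical below 0.15 rad and linear speed of tin_right below 0.04 m/s and horizontal distance between tin_right_center and tea_stand below 0.25 m and (z of tin_left_center in the frame of tea_stand between 0.064 and 0.073 m and angle between tin_left_center's own z axis and vertical below 0.06 rad and y of tin_left_center in the frame of tea_stand between 0.095 and 0.115 m and x of tin_left_center in the frame of tea_stand between -0.01 and 0.01 m) and contact force between the fingers and tin_left below 0.2 N and contact force between tin_right and tin_left below 0.1 N and contact force between each of tin_left, tin_middle and tea_stand below 4.4 N and linear speed of each of tin_left, tin_middle below 0.02 m/s and (z of tin_middle_center in the frame of tea_stand between 0.064 and 0.073 m and angle between tin_middle_center's own z axis and vertical below 0.06 rad and y of tin_middle_center in the frame of tea_stand between -0.01 and 0.01 m and x of tin_middle_center in the frame of tea_stand between -0.01 and 0.01 m) and contact force between the fingers and tin_middle below 0.2 N and contact force between tin_right and tin_middle below 0.1 N))); the arm keeps its last pose, push and grip.
It fails at once if a tin is tipped by more than 0.6 rad (angle between any of tin_left_center, tin_middle_center, tin_right_center's own z axis and vertical above 0.6 rad).
It fails at once if a tin is let go while more than 2 cm above its seat ((z of tin_left_center in the frame of tea_stand above 0.0885 m and contact force between the fingers and tin_left below 0.05 N) or (z of tin_middle_center in the frame of tea_stand above 0.0885 m and contact force between the fingers and tin_middle below 0.05 N) or (z of tin_right_center in the frame of tea_stand above 0.0885 m and contact force between the fingers and tin_right below 0.05 N)).
It fails at once if the mug, jar, glass, spoon or bowl is shifted by more than 3 cm (distance of any of orange_mug, honey_jar, drinking_glass, small_spoon, white_bowl from where it was at the start of the episode above 0.03 m).
It also fails if it takes over 64 s, if anything falls off the work surface, if the arm or the gripper's body presses on something with over 40 N, if the wrist force passes 120 N, or if a joint passes its speed limit or range.

## Working session

There is one attempt and no reset: what is moved stays moved. The work goes in short steps, Python scripts to look and compute and a shell command to move; the robot and the scene stay as the last step left them, time stands still between calls to the robot, and variables do not carry over. Pictures are saved under pics/ and viewed, at most 10 in all, crops included, and the job is handed in when it is done.

```bash
mkdir -p pics
python3 - <<'E'
from plant import get_obs, capture, finger_overhang
import cv2,numpy as np
print(get_obs(), finger_overhang)
for n in("scene","top"):
    c=capture(n); cv2.imwrite(f"pics/{n}0.png",c["image"][:,:,::-1]); print(n,c["mtx"],c["distortion"],np.round(c["pose"],3))
E
```

```text
{'time': 0.0, 'joint_positions': array([-1.33001267e+00,  3.42712143e-01,  1.52499977e+00,  7.57338027e-06,
        1.27538355e+00, -1.46011000e-01]), 'dq': array([-8.13929278e-04, -3.04891891e-05, -1.26809261e-03, -1.98323585e-04,
       -6.98779611e-04, -1.64581125e-04]), 'tau': array([ 1.23516391e-03, -4.31244707e+01, -2.44215649e+01,  7.17649539e-02,
        5.59275644e-02, -1.46168359e-04]), 'tool_pos': array([ 197.95695563, -485.79178433,  206.55648971]), 'tcp_rot': array([-3.14010689e+00, -2.25812598e-04,  3.86792276e-01]), 'contact_force': array([0.87787781, 1.112681  , 0.23685911]), 'moment': array([-0.01316201,  0.0039573 ,  0.00572333]), 'finger_force': 0.0, 'grip_width': 92.08347645936051} 11.0
scene [[457.92595878   0.         278.62184122]
 [  0.         457.92595878 207.05572702]
 [  0.           0.           1.        ]] [-0.06831636  0.          0.          0.          0.        ] [[ 4.860000e-01  5.510000e-01 -6.780000e-01 -5.976540e+02]
 [-8.740000e-01  3.000000e-01 -3.830000e-01 -5.104660e+02]
 [-7.000000e-03  7.790000e-01  6.280000e-01  1.126814e+03]
 [ 0.000000e+00  0.000000e+00  0.000000e+00  1.000000e+00]]
top [[474.12929716   0.         273.30338838]
 [  0.         474.12929716 210.20849817]
 [  0.           0.           1.        ]] [0.00130906 0.         0.         0.         0.        ] [[-5.300000e-02  9.750000e-01 -2.150000e-01  2.119260e+02]
 [-9.990000e-01 -5.100000e-02  1.400000e-02  1.261370e+02]
 [ 2.000000e-03  2.160000e-01  9.760000e-01  1.510908e+03]
 [ 0.000000e+00  0.000000e+00  0.000000e+00  1.000000e+00]]
```

View pics/scene0.png

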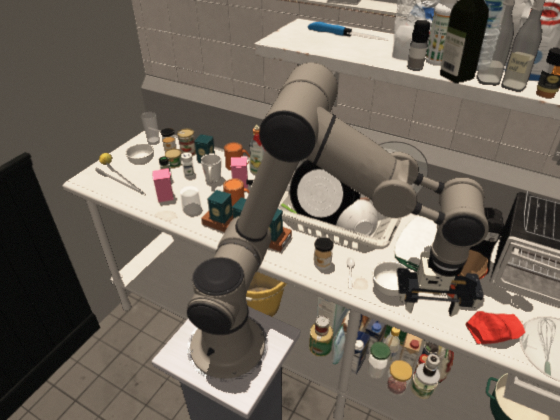

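View pics/top0.png

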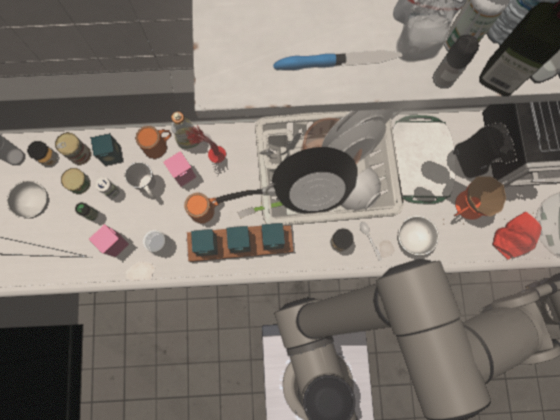

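Candidates in the top view: stand tins at (203,243), (238,239) and (273,236); a fourth green tin at (105,149), not in the stand; pink look-alikes at (178,167) and (107,240). I choose the three in the wooden stand and check them in a crop.

```bash
cat > h.py <<'E'
import cv2,numpy as np
def ray(c,uv):
    p=cv2.undistortPoints(np.array(uv,float).reshape(-1,1,2),c["mtx"],np.array(c["distortion"],float)).reshape(-1,2)
    d=np.c_[p[:,0],-p[:,1],-np.ones(len(p))]@c["pose"][:3,:3].T
    return c["pose"][:3,3],d
def plane(c,uv,z):
    o,d=ray(c,uv); return o+d*((z-o[2])/d[:,2])[:,None]
E
python3 - <<'E'
from plant import capture
from h import *
c=capture("top"); im=c["image"]; 
x0,y0,x1,y1=130,150,310,280
cr=cv2.resize(im[y0:y1,x0:x1],None,fx=4.4,fy=4.4,interpolation=cv2.INTER_CUBIC)
cv2.imwrite("pics/crop1.png",cr[:,:,::-1])
hsv=cv2.cvtColor(im,cv2.COLOR_RGB2HSV); roi=np.zeros(im.shape[:2],np.uint8); roi[215:270,180:300]=1
for v in ((203,243),(238,239),(273,236),(190,245),(222,244)): print(v,hsv[v[1],v[0]])
g=((hsv[...,0]>70)&(hsv[...,0]<110)&(hsv[...,1]>60)&(roi>0)).astype(np.uint8)
for k in cv2.findContours(g,0,2)[0]:
    if cv2.contourArea(k)>100:
        r=cv2.minAreaRect(k); print("tin",r,plane(c,[r[0]],125),plane(c,cv2.boxPoints(r),125).round())
b=((hsv[...,0]<20)&(hsv[...,1]>90)&(roi>0)|(g>0)).astype(np.uint8)
k=max(cv2.findContours(b,0,2)[0],key=cv2.contourArea); r=cv2.minAreaRect(k); print(r,plane(c,cv2.boxPoints(r),34).round(),plane(c,[r[0]],34))
E
```

```text
(203, 243) [90 63 93]
(238, 239) [89 59 95]
(273, 236) [90 61 92]
(190, 245) [ 11 126 154]
(222, 244) [ 10 115 115]
tin ((201.7587432861328, 240.64010620117188), (19.212512969970703, 18.52635383605957), 86.42366790771484) [[436.83865838 322.16272164 125.        ]] [[465. 351. 125.]
 [466. 296. 125.]
 [409. 294. 125.]
 [408. 348. 125.]]
tin ((237.30487060546875, 237.24388122558594), (19.104658126831055, 18.442068099975586), 83.6598129272461) [[441.43764916 217.07857288 125.        ]] [[468. 246. 125.]
 [472. 192. 125.]
 [415. 188. 125.]
 [411. 242. 125.]]
tin ((272.11883544921875, 233.68812561035156), (18.507692337036133, 18.408187866210938), 84.2894058227539) [[446.64612523 113.76101872 125.        ]] [[473. 142. 125.]
 [476.  88. 125.]
 [420.  85. 125.]
 [418. 140. 125.]]
((243.43638610839844, 241.59115600585938), (28.580913543701172, 63.28224563598633), 85.10090637207031) [[484. 306.  34.]
 [491. 106.  34.]
 [400. 103.  34.]
 [393. 301.  34.]] [[441.6773143  204.31322979  34.        ]]
```

View pics/crop1.png

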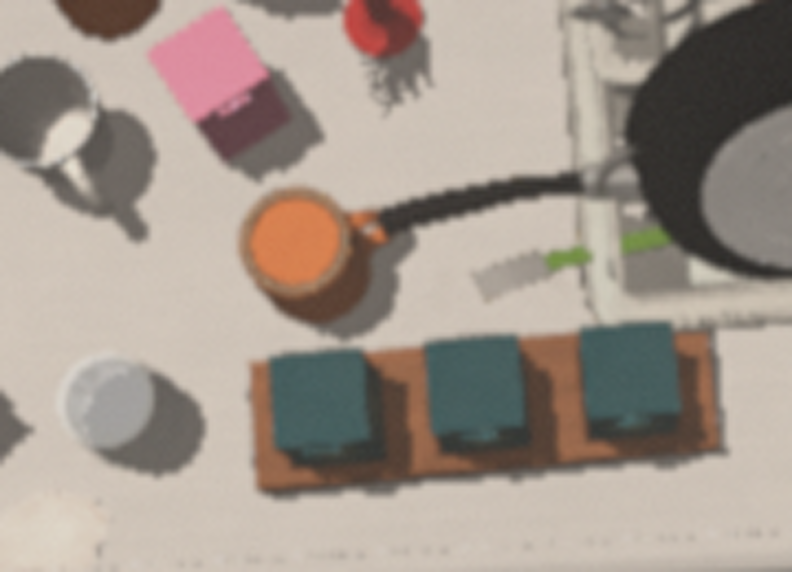

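The crop shows the three green lids in the brown stand at crop (320,400), (475,390) and (630,375). The orange mug is behind at (297,240) and the glass is at left at (108,402). Choice confirmed: left (437,322), middle (441,217), right (447,114), stand yaw about 0.04.

```bash
python3 -m inch '[0,0,0.077,0,0,-0.04,-1, 0,0,0.077,0,0,-0.04,-1, 0,0,0.077,0,0,-0.04,-1, 0,0,0,0.04,-0.03,0,-1, 0,0,0,0.04,-0.03,0,-1, 0,0,0,0.04,-0.03,0,-1, 0,0,0,0.04,-0.03,0,-1, 0,0,0,0.04,-0.03,0,-1]'
python3 -m inch '[0,0,0,0.0077,-0.047,0,-1, 0,0,0,0.0077,-0.047,0,-1, 0,0,0,0.0077,-0.047,0,-1, 0,0,0,0.0077,-0.047,0,-1, 0,0,0,0.0077,-0.047,0,-1, 0,0,0,0.0077,-0.047,0,-1, 0,0,0,0.0077,-0.047,0,-1, 0,0,0,0.0077,-0.047,0,-1, 0,0,0,0.0077,-0.047,0,-1]'
```

```text
time: 0.82
tool_pos: [354.1, -358.4, 303.1]
tcp_rot: [-3.141, 0.0, 0.04]
contact_force: [0.1, -0.6, -0.1]
grip_width: 91.8
finger_force: 0.0
time: 1.57
tool_pos: [394.5, -17.7, 303.2]
tcp_rot: [3.141, -0.0, 0.04]
contact_force: [1.1, -0.3, -0.6]
grip_width: 91.8
finger_force: 0.0
```

```bash
python3 -m inch '[0,0,0,0.0077,-0.047,0,-1, 0,0,0,0.0077,-0.047,0,-1, 0,0,0,0.0077,-0.047,0,-1, 0,0,0,0.0077,-0.047,0,-1, 0,0,0,0.0077,-0.047,0,-1, 0,0,0,0.0077,-0.047,0,-1, 0,0,0,0.0077,-0.047,0,-1, 0,0,0,0.0077,-0.047,0,-1, 0,0,0,0.0077,-0.04,0,-1, 0,0,0,0,0,0,-1]'
python3 - <<'E'
from plant import capture,get_obs
from h import *
c=capture("wrist"); cv2.imwrite("pics/w1.png",c["image"][:,:,::-1]); np.savez("w1.npz",**c)
print(c["pose"].round(3),get_obs()["tool_pos"],get_obs()["tcp_rot"])
E
```

```text
time: 2.4
tool_pos: [436.5, 320.1, 301.8]
tcp_rot: [-3.14, 0.001, 0.045]
contact_force: [-0.5, -0.4, -0.6]
grip_width: 91.6
finger_force: 0.0
[[ 4.60000e-02  9.55000e-01  2.94000e-01  5.16342e+02]
 [-9.99000e-01  4.40000e-02  1.20000e-02  3.24377e+02]
 [-2.00000e-03 -2.94000e-01  9.56000e-01  4.79378e+02]
 [ 0.00000e+00  0.00000e+00  0.00000e+00  1.00000e+00]] [436.38956869 317.6114352  301.90120423] [3.14098919e+00 1.74234132e-03 4.41278258e-02]
```

View pics/w1.png

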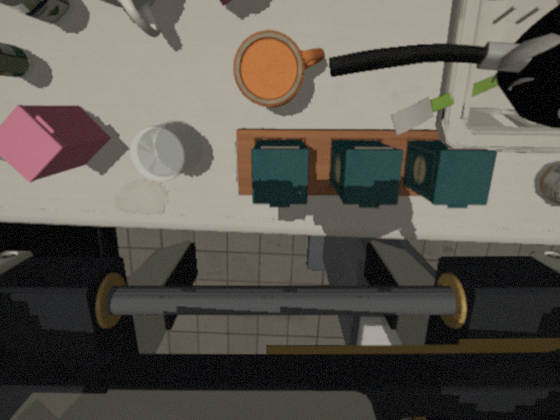

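The wrist view shows the left tin straight ahead at (280,172), the middle at (365,172), the right at (450,172), the mug at (270,68) and the glass at (158,153). I refine the lids from this view.

Run:
```python
from h import *
c=dict(np.load("w1.npz")); im=c["image"]; hsv=cv2.cvtColor(im,cv2.COLOR_RGB2HSV)
g=((hsv[...,0]>75)&(hsv[...,0]<110)&(hsv[...,1]>70)).astype(np.uint8); g[:130]=0;g[215:]=0;g[:,:235]=0
w=((hsv[...,0]<18)&(hsv[...,1]>110)).astype(np.uint8); w[:120]=0;w[210:]=0;w[:,:225]=0
for k in cv2.findContours(g,0,2)[0]:
    if cv2.contourArea(k)<300: continue
    x,y,ww,hh=cv2.boundingRect(k)
    rows=[r for r in range(y+hh-14,y+hh-3)]
    L=[];R=[]
    for r in rows:
        cs=np.nonzero(g[r,x:x+ww])[0]+x; L.append((cs.min(),r)); R.append((cs.max()+1,r))
    bot=[(cc,np.nonzero(g[:,cc])[0].max()+1) for cc in range(x+ww//2-8,x+ww//2+9)]
    l,rr,b=plane(c,L,125).mean(0),plane(c,R,125).mean(0),plane(c,bot,125).mean(0)
    print((x,y,ww,hh),"L",l.round(1),"R",rr.round(1),"mid y",(l[1]+rr[1])/2,"front",b.round(1))
L=[(np.nonzero(w[r])[0].min(),r) for r in range(140,190,3)]; P=plane(c,L,34); print("left end",P[[0,-1]].round(1),P.mean(0).round(1))
F=[(cc,np.nonzero(w[:,cc])[0].min()) for cc in (242,270,300,330,360)]; print("back edge",plane(c,F,34).round(1))
F=[(cc,np.nonzero(w[:,cc])[0].max()+1) for cc in (243,247,316,322,326)]; print("front edge",plane(c,F,34).round(1))
```

```text
(404, 141, 92, 66) L [422.4 149.9 125. ] R [425.6  81.5 125. ] mid y 115.70187681916653 front [414.2 122.7 125. ]
(331, 141, 71, 66) L [417.9 248.5 125. ] R [420.7 186.6 125. ] mid y 217.55010604467884 front [409.7 220.8 125. ]
(252, 141, 57, 66) L [413.2 349.7 125. ] R [415.8 292.2 125. ] mid y 320.95881369831733 front [404.9 320.4 125. ]
left end [[468.3 382.6  34. ]
 [400.6 379.3  34. ]] [434.9 380.7  34. ]
back edge [[483.4 375.9  34. ]
 [483.8 337.9  34. ]
 [485.7 297.1  34. ]
 [487.6 256.4  34. ]
 [489.5 215.6  34. ]]
front edge [[391.9 373.5  34. ]
 [392.2 367.7  34. ]
 [395.3 268.3  34. ]
 [397.2 259.8  34. ]
 [395.9 253.9  34. ]]
```

```bash
python3 -m inch '[0,0,0,0.0047,-0.004,0.02,-1, 0,0,0,0,0,0.03,-1, 0,0,0,0,0,0.03,-1, 0,0,0,0,0,0.03,-1, 0,0,0,0,0,0.03,-1, 0,0,0,0,0,0.03,-1, 0,0,0,0,0,0.017,-1, 0,0,0,0,0,0,-1, 0,0,0,0,0,0,-1, 0,0,0,0,0,0,-1]'
python3 - <<'E'
from plant import capture,get_obs
from h import *
o=get_obs();print(o["tool_pos"],o["tcp_rot"])
c=capture("wrist"); cv2.imwrite("pics/w2.png",c["image"][:,:,::-1]); np.savez("w2.npz",**c)
E
```

```text
time: 3.28
tool_pos: [441.2, 318.4, 154.8]
tcp_rot: [-3.141, -0.002, 0.04]
contact_force: [0.3, 1.4, -0.7]
grip_width: 91.7
finger_force: 0.0
[441.2179008  318.36794095 154.83831193] [-3.14101427e+00 -1.76612911e-03  3.96979117e-02]
```

View pics/w2.png

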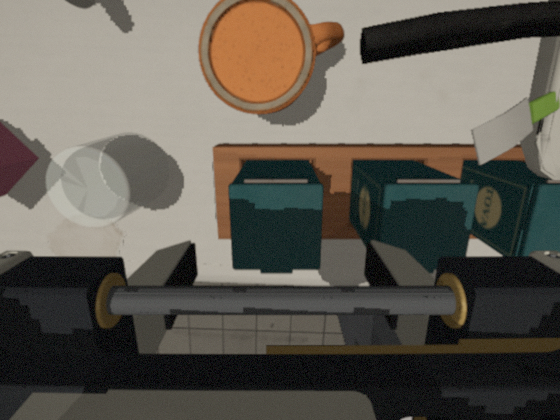

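The tin spans columns 231–322 (mid 276.5) and the fingers centre on about 280.5, so it lies about 2.8 mm to +y, in agreement with the estimate. I correct that, go down and close.

```bash
python3 -m inch '[0,0,-0.004,0,-0.0035,0,-1, 0,0,0,0,0,0.02,-1, 0,0,0,0,0,0.02,-1, 0,0,0,0,0,0.02,-1, 0,0,0,0,0,0.0225,-1, 0,0,0,0,0,0,-1, 0,0,0,0,0,0,-1]'
python3 -m inch '[0,0,0,0,0,0,1, 0,0,0,0,0,0,1, 0,0,0,0,0,0,1, 0,0,0,0,0,0,1, 0,0,0,0,0,0,1, 0,0,0,0,0,0,1]'
```

```text
time: 3.92
tool_pos: [440.3, 321.5, 87.8]
tcp_rot: [3.141, 0.001, 0.047]
contact_force: [-0.2, 0.3, 0.8]
grip_width: 91.9
finger_force: 0.0
time: 4.42
tool_pos: [440.7, 321.6, 88.2]
tcp_rot: [-3.141, -0.001, 0.046]
contact_force: [-0.3, 0.5, 3.2]
grip_width: 63.3
finger_force: 30.0
```

```bash
python3 -m inch '[0,0,0,0,0,-0.008,1, 0,0,0,0,0,-0.012,1, 0,0,0,0,0,-0.012,1, 0,0,0,0,0,-0.012,1, 0,0,0,0,0,-0.012,1, 0,0,0,0,0,-0.007,1, 0,0,0,0,0,0,1, 0,0,0,0,0,0,1, 0,0,0,0,0,0,1, 0,0,0,0,0,0,1]'
for i in 1 2 3; do python3 -m inch '[0,0,0,0,0,0,1, 0,0,0,0,0,0,1]' | grep -E 'tool_pos|force'; done
python3 -c 'from plant import get_obs; o=get_obs(); print(o["contact_force"],o["moment"],o["tau"],o["tool_pos"],o["tcp_rot"])'
```

```text
time: 5.25
tool_pos: [440.0, 321.2, 137.4]
tcp_rot: [3.141, 0.001, 0.046]
contact_force: [-0.9, 0.1, -1.5]
grip_width: 63.6
finger_force: 30.0
tool_pos: [440.2, 321.3, 137.5]
contact_force: [0.5, -0.1, -2.5]
finger_force: 30.0
tool_pos: [440.3, 321.4, 137.8]
contact_force: [-0.5, 0.7, -1.7]
finger_force: 30.0
tool_pos: [440.3, 321.4, 137.9]
contact_force: [0.9, -0.1, -2.3]
finger_force: 30.0
[ 0.88498954 -0.07530032 -2.31837564] [ 0.04311225 -0.00100454 -0.00899242] [-6.36290133e-05 -4.75529408e+01 -2.33211976e+01 -5.90314030e-04
 -8.54425994e-02  9.78651792e-05] [440.34250973 321.38019224 137.93615226] [3.14146233e+00 5.86724544e-05 4.63108571e-02]
```

Left reads about −2 N (≈0.2 kg), so it is light. Lowering it back.

```bash
python3 -m inch '[0,0,0,0,0,0.01,1, 0,0,0,0,0,0.012,1, 0,0,0,0,0,0.012,1, 0,0,0,0,0,0.01,1, 0,0,0,0,0,0.006,1, 0,0,0,0,0,0.004,1, 0,0,0,0,0,0.003,1, 0,0,0,0,0,0.002,1, 0,0,0,0,0,0,1, 0,0,0,0,0,0,1]'
python3 -m inch '[0,0,0,0,0,0.0013,1, 0,0,0,0,0,0.0013,1, 0,0,0,0,0,0,1, 0,0,0,0,0,0,1]'
```

```text
time: 6.58
tool_pos: [440.6, 321.5, 91.0]
tcp_rot: [-3.141, -0.0, 0.046]
contact_force: [0.2, -0.0, -1.4]
grip_width: 63.6
finger_force: 30.0
time: 6.92
tool_pos: [440.4, 321.3, 88.7]
tcp_rot: [3.141, -0.0, 0.046]
contact_force: [-0.3, -0.2, -1.6]
grip_width: 63.6
finger_force: 30.0
```

```bash
python3 -m inch '[0,0,0,0,0,0.0008,1, 0,0,0,0,0,0,1, 0,0,0,0,0,0,1]'
python3 -m inch '[0,0,0,0,0,0.0007,1, 0,0,0,0,0,0,1, 0,0,0,0,0,0,1]'
```

```text
time: 7.17
tool_pos: [440.5, 321.4, 88.2]
tcp_rot: [-3.142, -0.0, 0.046]
contact_force: [0.3, 0.2, -1.6]
grip_width: 63.1
finger_force: 30.0
time: 7.42
tool_pos: [440.6, 321.5, 88.1]
tcp_rot: [-3.141, -0.001, 0.046]
contact_force: [-0.4, 0.3, 5.1]
grip_width: 62.8
finger_force: 30.0
```

```bash
python3 -m inch '[0,0,0,0,0,0,-1, 0,0,0,0,0,0,-1, 0,0,0,0,0,0,-1, 0,0,0,0,0,0,-1, 0,0,0,0,0,0,-1, 0,0,0,0,0,0,-1]'
python3 -m inch '[0,0,0,0,0,-0.015,-1, 0,0,0,0,0,-0.025,-1, 0,0,0,0,0,-0.03,-1, 0,0,0,0,0,-0.024,-1, 0,0,0,0,0.0325,0,-1, 0,0,0,0,0.0325,0,-1, 0,0,0,0,0.0325,0,-1, 0,0,0,0,0.033,0,-1, 0,0,0,0,0,0,-1, 0,0,0,0,0,0,-1]'
python3 - <<'E'
from plant import capture,get_obs
from h import *
o=get_obs();print(o["tool_pos"],o["tcp_rot"])
c=capture("wrist"); cv2.imwrite("pics/w3.png",c["image"][:,:,::-1])
E
```

```text
time: 7.92
tool_pos: [440.3, 321.3, 87.3]
tcp_rot: [3.141, 0.0, 0.046]
contact_force: [-1.0, 0.8, -0.1]
grip_width: 91.7
finger_force: 0.0
time: 8.75
tool_pos: [445.4, 216.3, 162.9]
tcp_rot: [-3.141, -0.0, 0.044]
contact_force: [0.0, 0.3, 1.3]
grip_width: 92.1
finger_force: 0.0
[445.41954816 216.29897304 162.88025134] [-3.14142188e+00 -2.24711646e-04  4.38461640e-02]
```

View pics/w3.png

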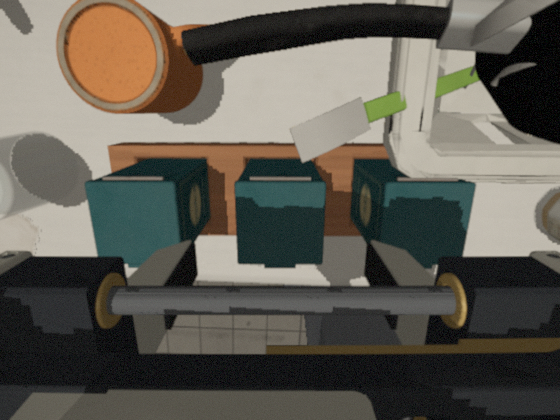

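The left tin (45–215, 210) is seated level with the others, and the middle tin (columns 237–323) is centred between the fingers. Going down and gripping, then lifting.

```bash
python3 -m inch '[0,0,0,0,0,0.02,-1, 0,0,0,0,0,0.026,-1, 0,0,0,0,0,0.026,-1, 0,0,0,0,0,0.02,-1, 0,0,0,0,0,0,-1, 0,0,0,0,0,0,-1]'
python3 -m inch '[0,0,0,0,0,0,1, 0,0,0,0,0,0,1, 0,0,0,0,0,0,1, 0,0,0,0,0,0,1, 0,0,0,0,0,0,1, 0,0,0,0,0,0,1]'
```

```text
time: 9.3
tool_pos: [444.7, 217.9, 88.7]
tcp_rot: [3.141, 0.002, 0.047]
contact_force: [0.3, -0.5, -0.4]
grip_width: 92.2
finger_force: 0.0
time: 9.8
tool_pos: [445.6, 217.0, 89.7]
tcp_rot: [-3.142, -0.001, 0.046]
contact_force: [0.3, -1.4, 3.2]
grip_width: 63.4
finger_force: 30.0
```

```bash
python3 -m inch '[0,0,0,0,0,-0.008,1, 0,0,0,0,0,-0.012,1, 0,0,0,0,0,-0.012,1, 0,0,0,0,0,-0.012,1, 0,0,0,0,0,-0.012,1, 0,0,0,0,0,-0.007,1, 0,0,0,0,0,0,1, 0,0,0,0,0,0,1, 0,0,0,0,0,0,1, 0,0,0,0,0,0,1]'
for i in 1 2 3; do python3 -m inch '[0,0,0,0,0,0,1, 0,0,0,0,0,0,1]' | grep -E 'tool_pos|force'; done
python3 -c 'from plant import get_obs; o=get_obs(); print(o["tau"],o["tcp_rot"])'
```

```text
time: 10.63
tool_pos: [444.8, 217.0, 138.9]
tcp_rot: [3.141, 0.001, 0.046]
contact_force: [-0.8, -0.3, -5.9]
grip_width: 63.3
finger_force: 30.0
tool_pos: [445.0, 217.0, 139.1]
contact_force: [-0.0, -1.0, -6.4]
finger_force: 30.0
tool_pos: [445.1, 217.1, 139.3]
contact_force: [-0.1, -1.2, -5.9]
finger_force: 30.0
tool_pos: [445.2, 217.1, 139.5]
contact_force: [-0.1, -0.1, -6.3]
finger_force: 30.0
[-2.23772848e-03 -4.41848195e+01 -2.37612909e+01  1.54395582e-02
 -7.30996742e-02  1.25648364e-05] [3.14148615e+00 9.02255480e-05 4.63058271e-02]
```

The middle tin reads −6.1 N, about 0.62 kg, so it is the full one. The right one still has to be hefted. Lowering the middle.

```bash
python3 -m inch '[0,0,0,0,0,0.01,1, 0,0,0,0,0,0.012,1, 0,0,0,0,0,0.012,1, 0,0,0,0,0,0.01,1, 0,0,0,0,0,0.006,1, 0,0,0,0,0,0.004,1, 0,0,0,0,0,0.003,1, 0,0,0,0,0,0.0025,1, 0,0,0,0,0,0,1, 0,0,0,0,0,0,1]'
python3 -m inch '[0,0,0,0,0,0.0013,1, 0,0,0,0,0,0.001,1, 0,0,0,0,0,0,1, 0,0,0,0,0,0,1]'
python3 -m inch '[0,0,0,0,0,0.0008,1, 0,0,0,0,0,0,1, 0,0,0,0,0,0,1]'
```

```text
time: 11.97
tool_pos: [445.4, 217.1, 92.1]
tcp_rot: [-3.142, -0.0, 0.046]
contact_force: [0.3, 0.7, -6.1]
grip_width: 63.5
finger_force: 30.0
time: 12.3
tool_pos: [445.2, 217.1, 90.1]
tcp_rot: [3.142, -0.0, 0.046]
contact_force: [0.1, -0.0, -5.5]
grip_width: 63.3
finger_force: 30.0
time: 12.55
tool_pos: [445.5, 217.1, 89.7]
tcp_rot: [-3.142, -0.001, 0.046]
contact_force: [-0.3, -0.4, -3.0]
grip_width: 63.0
finger_force: 30.0
```

```bash
python3 -m inch '[0,0,0,0,0,0.0008,1, 0,0,0,0,0,0,1, 0,0,0,0,0,0,1]'
python3 -m inch '[0,0,0,0,0,0,-1, 0,0,0,0,0,0,-1, 0,0,0,0,0,0,-1, 0,0,0,0,0,0,-1, 0,0,0,0,0,0,-1, 0,0,0,0,0,0,-1]'
python3 -m inch '[0,0,0,0,0,-0.015,-1, 0,0,0,0,0,-0.025,-1, 0,0,0,0,0,-0.03,-1, 0,0,0,0,0,-0.024,-1, 0,0,0,0,0.0325,0,-1, 0,0,0,0,0.0325,0,-1, 0,0,0,0,0.0325,0,-1, 0,0,0,0,0.0325,0,-1, 0,0,0,0,0,0,-1, 0,0,0,0,0,0,-1]'
python3 - <<'E'
from plant import capture,get_obs
from h import *
o=get_obs();print(o["tool_pos"],o["tcp_rot"])
c=capture("wrist"); cv2.imwrite("pics/w4.png",c["image"][:,:,::-1])
E
```

```text
time: 12.8
tool_pos: [445.6, 217.1, 89.6]
tcp_rot: [-3.142, -0.001, 0.046]
contact_force: [-3.0, -1.1, 6.4]
grip_width: 63.7
finger_force: 30.0
time: 13.3
tool_pos: [445.2, 217.1, 88.7]
tcp_rot: [3.142, 0.0, 0.046]
contact_force: [-0.5, -1.1, 0.4]
grip_width: 90.8
finger_force: 0.0
time: 14.13
tool_pos: [450.2, 112.4, 164.0]
tcp_rot: [-3.141, -0.0, 0.044]
contact_force: [0.3, -0.6, -0.1]
grip_width: 91.8
finger_force: 0.0
[450.16664737 112.380246   164.03773423] [-3.14147714e+00 -1.55691490e-04  4.36186159e-02]
```

View pics/w4.png

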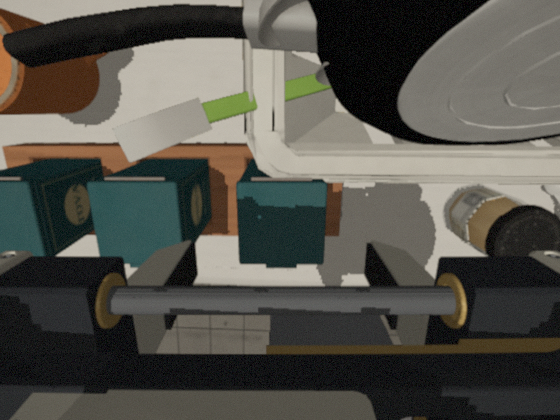

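The right tin (238–327) is centred and the middle tin is seated. The dish rack and pan lie close behind, so I check their height against the gripper body by triangulating two views.

Run:
```python
from plant import capture
from h import *
t=capture("top"); w=capture("wrist")
print(w["pose"][:3,3].round())
def tri(a,b):
    o1,d1=ray(t,[a]);o2,d2=ray(w,[b]);d1=d1[0];d2=d2[0]
    s=np.linalg.lstsq(np.c_[d1,-d2],o2-o1,rcond=None)[0]; p,q=o1+d1*s[0],o2+d2*s[1]; return ((p+q)/2).round(),np.linalg.norm(p-q).round()
print("rack corner",tri((265,220),(262,170))); print("handle tip",tri((215,197),(10,45)),"handle root",tri((267,192),(250,18)))
# pan front edge: point where epipolar-ish heights match
for z in (60,100,140,180,220): print(z,"top panfront",plane(t,[(318,213)],z).round(),"wrist panfront",plane(w,[(470,141)],z).round(), "rackfront",plane(t,[(300,221)],z)[0].round(),plane(w,[(420,178)],z)[0].round())
```

```text
[530. 118. 342.]
rack corner (array([488., 131., 129.]), np.float64(4.0))
handle tip (array([560., 277., 141.]), np.float64(6.0)) handle root (array([543., 124., 265.]), np.float64(9.0))
60 top panfront [[516. -34.  60.]] wrist panfront [[509. -48.  60.]] rackfront [493.  24.  60.] [474. -10.  60.]
100 top panfront [[507. -29. 100.]] wrist panfront [[512. -25. 100.]] rackfront [485.  27. 100.] [482.   8. 100.]
140 top panfront [[499. -25. 140.]] wrist panfront [[515.  -1. 140.]] rackfront [478.  30. 140.] [490.  26. 140.]
180 top panfront [[490. -20. 180.]] wrist panfront [[518.  23. 180.]] rackfront [470.  33. 180.] [498.  45. 180.]
220 top panfront [[482. -16. 220.]] wrist panfront [[521.  46. 220.]] rackfront [462.  35. 220.] [506.  63. 220.]
```

Rack rim is about z 110–130 at x ≥ 484 and the handle about z 150 at x ≈ 575. The gripper body (x ≤ 488, z ≥ 145) clears both if I grip a touch higher.

```bash
python3 -m inch '[0,0,0,0,0,0.02,-1, 0,0,0,0,0,0.024,-1, 0,0,0,0,0,0.024,-1, 0,0,0,0,0,0.02,-1, 0,0,0,0,0,0,-1, 0,0,0,0,0,0,-1]'
python3 -m inch '[0,0,0,0,0,0,1, 0,0,0,0,0,0,1, 0,0,0,0,0,0,1, 0,0,0,0,0,0,1, 0,0,0,0,0,0,1, 0,0,0,0,0,0,1]'
```

```text
time: 14.78
tool_pos: [449.5, 114.0, 93.3]
tcp_rot: [3.142, 0.002, 0.048]
contact_force: [0.4, -0.2, 1.0]
grip_width: 92.1
finger_force: 0.0
time: 15.28
tool_pos: [450.4, 113.1, 94.1]
tcp_rot: [3.141, -0.001, 0.046]
contact_force: [-0.1, 0.2, 3.2]
grip_width: 63.3
finger_force: 30.0
```

```bash
python3 -m inch '[0,0,0,0,0,-0.008,1, 0,0,0,0,0,-0.012,1, 0,0,0,0,0,-0.012,1, 0,0,0,0,0,-0.012,1, 0,0,0,0,0,-0.012,1, 0,0,0,0,0,-0.007,1, 0,0,0,0,0,0,1, 0,0,0,0,0,0,1, 0,0,0,0,0,0,1, 0,0,0,0,0,0,1]'
for i in 1 2 3; do python3 -m inch '[0,0,0,0,0,0,1, 0,0,0,0,0,0,1]' | grep -E 'tool_pos|force'; done
```

```text
time: 16.12
tool_pos: [449.5, 113.2, 143.4]
tcp_rot: [3.141, 0.001, 0.046]
contact_force: [0.2, -0.4, -2.1]
grip_width: 63.5
finger_force: 30.0
tool_pos: [449.8, 113.2, 143.6]
contact_force: [0.1, -0.3, -3.3]
finger_force: 30.0
tool_pos: [450.0, 113.2, 143.9]
contact_force: [0.6, 0.3, -3.3]
finger_force: 30.0
tool_pos: [450.0, 113.2, 144.0]
contact_force: [-0.2, 1.3, -1.9]
finger_force: 30.0
```

The right tin reads about −2.7 N, so it is light. Lowering.

```bash
python3 -m inch '[0,0,0,0,0,0.01,1, 0,0,0,0,0,0.012,1, 0,0,0,0,0,0.012,1, 0,0,0,0,0,0.01,1, 0,0,0,0,0,0.006,1, 0,0,0,0,0,0.004,1, 0,0,0,0,0,0.003,1, 0,0,0,0,0,0.0025,1, 0,0,0,0,0,0,1, 0,0,0,0,0,0,1]'
python3 -m inch '[0,0,0,0,0,0.0013,1, 0,0,0,0,0,0.001,1, 0,0,0,0,0,0,1, 0,0,0,0,0,0,1]'
python3 -m inch '[0,0,0,0,0,0.0008,1, 0,0,0,0,0,0,1, 0,0,0,0,0,0,1]'
```

```text
time: 17.45
tool_pos: [450.2, 113.2, 96.6]
tcp_rot: [3.142, -0.0, 0.046]
contact_force: [0.1, -0.3, -2.8]
grip_width: 63.5
finger_force: 30.0
time: 17.78
tool_pos: [450.1, 113.2, 94.6]
tcp_rot: [3.142, -0.0, 0.046]
contact_force: [-0.6, -0.0, -3.1]
grip_width: 64.0
finger_force: 30.0
time: 18.03
tool_pos: [450.2, 113.2, 94.1]
tcp_rot: [3.141, -0.001, 0.046]
contact_force: [-0.3, -0.4, 0.4]
grip_width: 64.0
finger_force: 30.0
```

Touching; a hair more, then release and go to the middle (ty −104).

```bash
python3 -m inch '[0,0,0,0,0,0.0005,1, 0,0,0,0,0,0,1, 0,0,0,0,0,0,1]'
python3 -m inch '[0,0,0,0,0,0,-1, 0,0,0,0,0,0,-1, 0,0,0,0,0,0,-1, 0,0,0,0,0,0,-1, 0,0,0,0,0,0,-1, 0,0,0,0,0,0,-1]'
python3 -m inch '[0,0,0,0,0,-0.015,-1, 0,0,0,0,0,-0.025,-1, 0,0,0,0,0,-0.03,-1, 0,0,0,0,0,-0.019,-1, 0,0,0,0,-0.0325,0,-1, 0,0,0,0,-0.0325,0,-1, 0,0,0,0,-0.0325,0,-1, 0,0,0,0,-0.0325,0,-1, 0,0,0,0,0,0,-1, 0,0,0,0,0,0,-1]'
python3 -m inch '[0,0,0,0,0,0,-1]'
python3 - <<'E'
from plant import capture
from h import *
c=capture("wrist"); cv2.imwrite("pics/w5.png",c["image"][:,:,::-1])
E
```

```text
time: 18.28
tool_pos: [450.4, 113.2, 94.1]
tcp_rot: [3.141, -0.001, 0.046]
contact_force: [-1.1, -0.3, 5.4]
grip_width: 63.5
finger_force: 30.0
time: 18.78
tool_pos: [450.0, 113.2, 93.4]
tcp_rot: [3.142, 0.0, 0.046]
contact_force: [-0.2, 0.1, -0.1]
grip_width: 91.7
finger_force: 0.0
time: 19.62
tool_pos: [444.8, 217.9, 164.5]
tcp_rot: [3.141, 0.0, 0.049]
contact_force: [0.3, 0.0, 0.9]
grip_width: 91.7
finger_force: 0.0
time: 19.7
tool_pos: [445.0, 216.7, 164.5]
tcp_rot: [3.141, 0.001, 0.047]
contact_force: [-0.3, 0.3, 0.3]
grip_width: 91.5
finger_force: 0.0
```

View pics/w5.png

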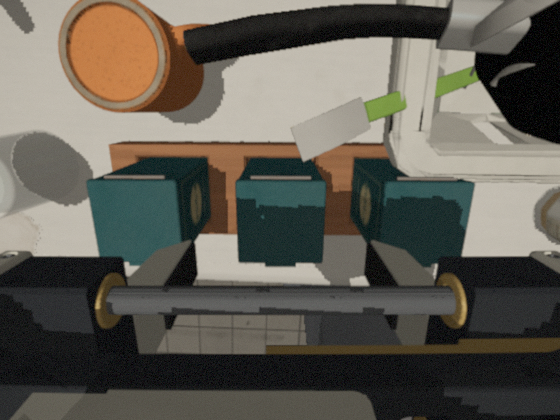

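All three are seated level (left 150, middle 281, right 412), and the middle one is centred. Going down, gripping and lifting 120 mm.

```bash
python3 -m inch '[0,0,0,0,0,0.02,-1, 0,0,0,0,0,0.026,-1, 0,0,0,0,0,0.026,-1, 0,0,0,0,0,0.021,-1, 0,0,0,0,0,0,-1, 0,0,0,0,0,0,-1]'
python3 -m inch '[0,0,0,0,0,0,1, 0,0,0,0,0,0,1, 0,0,0,0,0,0,1, 0,0,0,0,0,0,1, 0,0,0,0,0,0,1, 0,0,0,0,0,0,1]'
```

```text
time: 20.25
tool_pos: [445.0, 216.1, 90.1]
tcp_rot: [3.141, 0.002, 0.045]
contact_force: [0.7, 0.5, 0.5]
grip_width: 91.8
finger_force: 0.0
time: 20.75
tool_pos: [445.5, 217.0, 90.9]
tcp_rot: [3.141, -0.001, 0.046]
contact_force: [-1.0, -1.0, 3.3]
grip_width: 63.9
finger_force: 30.0
```

```bash
python3 -m inch '[0,0,0,0,0,-0.008,1, 0,0,0,0,0,-0.012,1, 0,0,0,0,0,-0.016,1, 0,0,0,0,0,-0.02,1, 0,0,0,0,0,-0.02,1, 0,0,0,0,0,-0.02,1, 0,0,0,0,0,-0.02,1, 0,0,0,0,0,-0.02,1, 0,0,0,0,0,-0.012,1, 0,0,0,0,0,-0.004,1]'
python3 -m inch '[0,0,0,0,0,0,1, 0,0,0,0,0,0,1, 0,0,0,0,0,0,1, 0,0,0,0,0,0,1, 0,0,0,0,0,0,1, 0,0,0,0,0,0,1, 0,0,0,0,0,0,1, 0,0,0,0,0,0,1, 0,0,0,0,0,0,1, 0,0,0,0,0,0,1]'
python3 - <<'E'
from plant import capture
from h import *
c=capture("wrist");t=capture("top")
a=c["image"][:,:,::-1]; b=cv2.resize(t["image"][200:275,170:310,::-1],(400,214)); a=cv2.resize(a,(400,300)); cv2.imwrite("pics/end.png",np.vstack([a,b]))
E
```

```text
time: 21.58
tool_pos: [445.7, 217.3, 213.6]
tcp_rot: [-3.141, -0.002, 0.046]
contact_force: [0.1, 0.0, -5.8]
grip_width: 63.6
finger_force: 30.0
time: 22.42
tool_pos: [445.2, 217.1, 211.9]
tcp_rot: [3.142, -0.0, 0.046]
contact_force: [-0.2, 0.3, -6.4]
grip_width: 63.1
finger_force: 30.0
```

View pics/end.png

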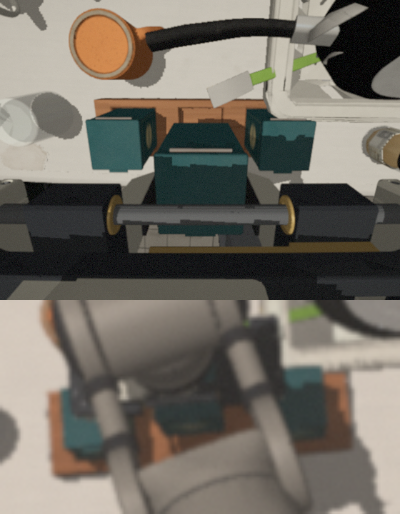

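The middle tin (200,190) is held 121 mm up, upright and still. The left (120,140) and right (282,140) tins sit in their recesses, and the mug and glass are where they were.

```bash
python3 -c 'from plant import close_job; print(close_job())'
```

```text
the job is handed in; nothing more can be done
None
```

The middle tin is the full one (about 0.62 kg by feel, the others about 0.2–0.3 kg); it was handed in held upright and still about 12 cm above the stand at 22.4 s, with the left and right tins back in their recesses; no verdict came back.

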